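# Set the study for the evening on the desk controls

### The arm

A 6-joint arm with a two-finger parallel gripper is mounted at the origin on the work surface. World frame = base frame: x ahead of the robot, y to its left, z up, the work surface at z = 0. Lengths are in m, angles in rad, forces in N, time in s.
With the tool pointing down it reaches from about 0.25 to 0.775 m from the base axis. Payload 4 kg.
Tool frame: the origin (TCP) lies at the centre of the arm's flange, where the gripper is bolted on; the fingertips stand 199 mm ahead of it and the grasp point (between the pads) lies 180 mm ahead of it (robot.tcp_to_tips is the z of the fingertips in the tool frame, in m); z points along the fingers, y is the line along which they close (so a half turn about z gives the same grasp; the last joint's range is limited). The gripper opens to 94 mm and grips with 3 to 60 N. Pads are 16 mm wide; open, the fingers measure 119 mm over their backs; the gripper's body (75 mm by 177 mm) begins 78 mm behind the grasp point.
Start: joints at [1.12, 0.087, 1.371, -0, 1.684, -0.103], TCP at [0.187, 0.517, 0.405] pointing down, gripper open.
Joint ranges: [-3.1, 3.1], [-0.76, 2.03], [0.27, 2.55], [-1.08, 4.22], [0.17, 2.65], [-2.57, 2.57]. Speed limits (rad/s): [2.79, 2.79, 3.14, 3.14, 3.14, 3.14].

### API

Orientations are given as [roll, pitch, yaw] about the fixed x, y, z axes, in that order (R = Rz(yaw) Ry(pitch) Rx(roll)).
In Python, from bench import robot gives the robot as it stands.
- The arm moves only by the tool play_rows, never from a script. Its arguments are lists of equal length, an entry for each row: "translation": the shift along the tool's x, y, z scaled (see below), a list of three; "twist": the turn, a rotation vector about the tool's x, y, z scaled (see below), a list of three; "gripper": the opening, from -1 (shut) to 1 (fully open). A call has 1 to 8 rows; each row shifts and turns the commanded pose from where the row before left it, along the tool's axes as they then stand; what a row does not reach is not made up. The controller multiplies each number of a shift by 0.04 m and each number of a turn by 0.1 rad. A row lasts 1/10 s, in which the tool goes at most 50 mm and 8.59 degrees, less where a joint would pass 70% of its speed; a pose out of reach is approached as far as the arm can. A call with a number of a shift or a turn outside -1 to 1 is refused whole. A call with a gripper value outside its range is refused whole. The fingers move at their own pace and stop on an object; the grip force is fixed at half the most. Time passes only in rows, so rows that do not move let the fingers close. It gives the time, the measured TCP pose, the force, the opening and the grip force at its end, in the units of the state.
- robot.get_obs(): the state, without advancing time (a new reading comes with each control period).
- robot.snapshot(name): name is "scene" or "top" or "wrist"; returns the picture (420x560x3 uint8, red, green, blue); there is no depth.
- robot.camera_model(name): a dict with "camera_matrix" (3x3 intrinsics, pixels), "k1" (the pictures are not rectified: a ray, as slopes to the right and down, at radius r is drawn at 1 + k1 r^2 times it, then the intrinsics apply), "rvec" (rotation vector, rad) and "tvec" (3), from world to camera coordinates, as OpenCV has them. Camera axes: x right, y down, z forward; pixel columns grow to the right and rows downward; lengths in m; the calibration is good to about 2 mm. A picture is of the moment at which its call begins: read the wrist's pose just before it. camera_model takes no time and is no camera call; for the wrist camera it gives the pose at the moment of the call.
- robot.close_job(): hands the job in; it is judged then, once.
Trained networks look in the newest picture that a camera, given by its name, has taken for a name from the list of things; names that differ only in an ending like _2 or _b are one class to them, and where a whole thing is asked for, a point or a joint stands for the part that bears it (a point fixed in the world has none). Each returns a list of dicts, best first, with "score" (0 to 1); they miss things now and then, are a little off and sometimes report something else, mostly with a low value. They report only what shows in the picture. A call takes as long as a camera call.
- robot.recognise(name, camera): "centre" ([x, y, z] in m, in world coordinates, good to about 4 mm: the middle of the surface that is visible of it).
- robot.spot_point(name, camera): "centre" ([x, y, z] in m, in world coordinates, good to about 4 mm: a listed point, or the origin of a listed thing).
The state is a dict: "time": time; "joint_positions": joint angles; "qvel": joint speeds; "joint_torque": joint torques, N m; "tool_pos": TCP position; "ee_rot": TCP orientation; "wrist_force": force on the tool from outside, world axes, zero at the start; "wrist_torque": the same for the moment, N m; "width": finger opening in m; "finger_force": force on a finger pad.
Only numpy, scipy, OpenCV 4.12 (cv2) and the standard library are available. Lean on these libraries where they do the work, as an engineer would, in place of code of your own. Each camera call takes 0.05 s, during which the arm holds its last target. There are 200 camera calls.

### The job

Set the study for the evening with your fingertips: switch the grey power box on by pushing the raised red half of its rocker all the way down, then press the blue key (blinds) and after it the orange key (lamp) on the wooden dock, each fully down so that it stays in. Leave the white key up. Pick nothing up, and do not shove or knock over the power box or anything else on the desk.

Things in the scene. Friction and masses are not known exactly. Their poses are not given: they have to be found in the camera images.
- power_box: grey desk power box, loose on the desk, 90 x 170 x 45 mm (x, y, z), 0.9 kg, on rubber feet; origin at the centre of its underside, z up; a white rocker with a red patch sits on its top at the +y end (rocker pivot 45 mm towards +y from the origin, 50 mm above the desk), two round white sockets at the other end. It may be on the robot's left or right and is turned up to 1.0 rad.
- rocker (a joint): tilt of the rocker in rad: about -0.2 to -0.14 at the start (off, red half raised), +0.2 = on (red half fully down, end stop). It stays where it is left; tipping it takes about 0.07 N m, that is 2 to 6 N pressed down on the red half.
- rocker_red_end (a point): point on the rocker's top surface in the middle of its red half, 22 mm from the pivot line; the rocker plate is 66 mm (its x, across the pivot) by 38 mm (its y, along the pivot), 8 mm thick. The red half lies towards the power box's -x side. The point's frame tilts with the rocker; its z is the surface normal. At the start this point is about 61 to 63 mm above the desk, and fully on about 53 mm.
- dock: wooden key dock fixed to the desk, 90 x 240 x 26 mm (x, y, z), origin at the centre of its underside; it carries three black square key modules (66 x 66 x 30 mm, on its 14 mm thick floor) in a row along its y, 74 mm apart; which colour stands in which place varies.
- blue_key_top (a point): centre of the top face of the blue key (window blinds): a round blue push key 36 mm in diameter on a black module in the dock, z up; up it stands 60 mm above the desk and 16 mm above its module, fully pressed 52 mm above the desk.
- blue_key (a joint): how far the blue key is pressed down, in m: 0 to 0.001 at the start (up), 0.008 = fully down (end stop). It has no return spring: it moves down under about 3 N and stays where it is left.
- orange_key_top (a point): centre of the top face of the orange key (lamp): a round orange push key 36 mm in diameter on a black module in the dock, z up; up it stands 60 mm above the desk and 16 mm above its module, fully pressed 52 mm above the desk.
- orange_key (a joint): how far the orange key is pressed down, in m: 0 to 0.001 at the start (up), 0.008 = fully down (end stop). It has no return spring: it moves down under about 3 N and stays where it is left.
- white_key_top (a point): centre of the top face of the white key (ceiling fan): a round white push key 36 mm in diameter on a black module in the dock, z up; up it stands 60 mm above the desk and 16 mm above its module, fully pressed 52 mm above the desk.
- white_key (a joint): how far the white key is pressed down, in m: 0 to 0.001 at the start (up), 0.008 = fully down (end stop). It has no return spring: it moves down under about 3 N and stays where it is left.
- mug: blue ceramic mug, 82 mm wide, 95 mm tall, handle to its +y; loose, a bystander; origin at the centre of its underside
- wood_stamp: small wooden hand stamp standing upright, 30 mm wide, 68 mm tall; loose, a bystander; origin at the centre of its underside
- pen_cup: dark steel pen cup with three pens fixed in it, 76 mm wide, pens reach 170 mm up; loose, a bystander; origin at the centre of its underside
- stapler: red and black stapler, 150 x 36 x 60 mm, long along its x; loose, a bystander; origin at the centre of its underside
- note_block: yellow note block, 76 x 76 x 28 mm; loose, a bystander; origin at the centre of its underside
- mouse: black computer mouse, 104 x 60 x 32 mm; loose, a bystander; origin at the centre of its underside
- paperweight: green glass dome paperweight, 74 mm wide, 45 mm tall; loose, a bystander; origin at the centre of its underside

How it is judged:
By the outcome, as a careful person would: the job done as asked, in the order asked, and still so for the second after the job is handed in, with the robot touching nothing.
It also fails if it takes over 51 s, if anything falls off the work surface, if the arm or the gripper's body presses on something with over 40 N, if the wrist force passes 120 N, or if a joint passes its speed limit or range.

## Working session

There is one attempt and no reset: what is moved stays moved. The work goes in short steps, Python scripts to look and compute and a tool call to move; the robot and the scene stay as the last step left them, time stands still between calls to the robot, and variables do not carry over. Pictures are saved under pics/ and viewed, at most 10 in all, crops included, and the job is handed in when it is done.

Besides the shell and the picture viewer there is one more tool, called by a JSON object that holds its "fn" and its "kwargs", one argument or row to a line. play_rows: Moves the arm, as the interface text tells. Its arguments: {"type":"object","properties":{"translation":{"type":"array","items":{"type":"array","items":{"type":"number","minimum":-1,"maximum":1}}},"twist":{"type":"array","items":{"type":"array","items":{"type":"number","minimum":-1,"maximum":1}}},"gripper":{"type":"array","items":{"type":"number"}}},"required":["translation","twist","gripper"]}

```bash
mkdir -p pics; python3 - <<'E'
from bench import robot
import cv2,numpy as np
for c in ["top","scene"]:
    im=robot.snapshot(c); cv2.imwrite(f"pics/{c}0.png",im[:,:,::-1])
    for n in ["power_box","rocker_red_end","blue_key_top","orange_key_top","white_key_top","dock","mug","wood_stamp","pen_cup","stapler","note_block","mouse","paperweight"]:
        print(c,n,[(np.round(d["centre"],3).tolist(),round(d["score"],2)) for d in robot.spot_point(n,c)[:2]])
o=robot.get_obs();print(o["time"],o["tool_pos"],o["ee_rot"],o["width"],o["wrist_force"])
E
```

```text
top power_box [([0.555, -0.165, -0.003], 0.92), ([0.546, 0.225, 0.06], 0.47)]
top rocker_red_end [([0.57, -0.116, 0.062], 0.64)]
top blue_key_top [([0.563, 0.076, 0.059], 0.46), ([0.735, 0.112, -0.002], 0.43)]
top orange_key_top [([0.549, 0.224, 0.061], 0.61)]
top white_key_top [([0.552, 0.151, 0.057], 0.78)]
top dock [([0.552, 0.153, 0.0], 0.81), ([0.528, -0.004, -0.001], 0.36)]
top mug []
top wood_stamp [([0.529, -0.003, -0.004], 0.49)]
top pen_cup [([0.755, -0.237, -0.003], 0.85), ([0.544, 0.226, 0.063], 0.66)]
top stapler [([0.756, -0.004, 0.003], 0.91)]
top note_block [([0.364, 0.153, -0.001], 0.67)]
top mouse [([0.366, -0.158, -0.002], 0.97)]
top paperweight [([0.735, 0.112, -0.004], 0.97), ([0.365, -0.158, -0.0], 0.66)]
scene power_box [([0.558, -0.163, 0.003], 0.61)]
scene rocker_red_end [([0.568, -0.118, 0.058], 0.8)]
scene blue_key_top [([0.567, 0.078, 0.057], 0.72)]
scene orange_key_top []
scene white_key_top [([0.558, 0.149, 0.054], 0.65)]
scene dock [([0.553, 0.152, 0.001], 0.85), ([0.561, -0.163, 0.002], 0.19)]
scene mug [([0.75, 0.249, -0.005], 0.59)]
scene wood_stamp [([0.532, -0.0, -0.002], 0.75)]
scene pen_cup [([0.753, -0.232, 0.004], 0.95)]
scene stapler [([0.752, -0.005, 0.001], 0.87)]
scene note_block [([0.367, 0.149, -0.002], 0.97)]
scene mouse [([0.366, -0.16, -0.001], 0.8)]
scene paperweight [([0.74, 0.116, -0.001], 0.65)]
1.4 [0.18744729 0.51707821 0.40467265] [ 3.14153527e+00 -2.16569862e-05  2.79384417e+00] 0.09379952532304044 [ 0.54647578 -0.21689409 -0.55226443]
```

View pics/top0.png

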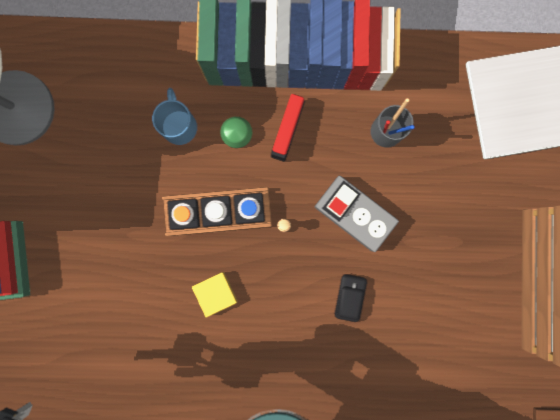

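View pics/scene0.png

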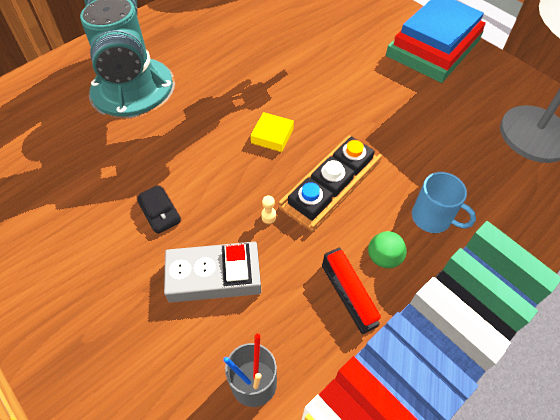

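Top view: orange (182,214), white (215,211), blue (249,208), red patch (338,206), with the white rocker half at (345,195). The scene view agrees. Next I'll refine the positions from colour blobs.

```bash
cat > h.py <<'E'
from bench import robot
import cv2,numpy as np
from scipy.spatial.transform import Rotation as R
def ray(cam,uv,z):
    m=robot.camera_model(cam);K=np.array(m["camera_matrix"],float)
    p=cv2.undistortPoints(np.array([[uv]],float),K,np.array([m["k1"],0,0,0,0.]))[0,0]  # drawn = 1+k1 r^2
    Rm=cv2.Rodrigues(np.array(m["rvec"],float))[0];t=np.array(m["tvec"],float).ravel()
    c=-Rm.T@t;d=Rm.T@np.array([p[0],p[1],1]);return c+d*(z-c[2])/d[2]
def blob(im,lo,hi,box):
    x0,y0,x1,y1=box;h=cv2.cvtColor(im[y0:y1,x0:x1],cv2.COLOR_RGB2HSV)
    m=cv2.inRange(h,lo,hi);n,l,s,c=cv2.connectedComponentsWithStats(m)
    i=1+np.argmax(s[1:,4]);pts=np.argwhere(l==i)[:,::-1].astype(np.float32)+[x0,y0]
    return c[i]+[x0,y0],s[i,4],cv2.minAreaRect(pts.astype(np.float32))
def plan(tip,yaw):
    "commanded pose -> (shift in tool axes, units of 0.04 m; yaw change, units .1)"
    o=robot.get_obs();Rt=R.from_euler("xyz",o["ee_rot"])
    d=np.array(tip)+[0,0,robot.tcp_to_tips]-o["tool_pos"]
    print("t",round(o["time"],2),"tip",np.round(o["tool_pos"]-[0,0,robot.tcp_to_tips],4),"rot",np.round(o["ee_rot"],3),"F",np.round(o["wrist_force"],1))
    print("tool shift units",np.round(Rt.inv().apply(d)/.04,2),"twist",np.round((Rt.inv()*R.from_euler("xyz",[np.pi,0,yaw])).as_rotvec()/.1,2))
E
python3 - <<'E'
from h import *
im=robot.snapshot("top");s=robot.snapshot("scene")
for n,lo,hi,b,bs in [("blue",(100,120,60),(130,255,255),(225,185,275,230),(290,165,330,220)),("orange",(8,150,170),(25,255,255),(172,200,195,226),(335,135,372,162)),("red",(0,200,120),(6,255,255),(322,190,356,222),(215,235,255,265)),("white",(0,0,150),(180,60,255),(200,195,232,227),(315,155,352,185)),("boxgrey",(0,0,70),(180,50,190),(305,165,410,260),(155,235,268,305))]:
    z={"red":.062,"boxgrey":.045}.get(n,.06)
    for cam,i,bb in (("top",im,b),("scene",s,bs)):
        c,a,r=blob(i,lo,hi,bb);print(n,cam,np.round(c,1),a,np.round(ray(cam,c,z),4))
        if n in("red","boxgrey") and cam=="top":
            P=cv2.boxPoints(r);print(np.round(P),np.round([ray(cam,q,z) for q in P],3).tolist())
    
E
```

```text
blue top [248.6 207.5] 175 [0.5632 0.0779 0.06  ]
blue scene [309.3 196.7] 81 [0.5737 0.0652 0.06  ]
orange top [182.  213.4] 170 [0.5458 0.2231 0.06  ]
orange scene [350.  139.6] 266 [0.5263 0.2318 0.06  ]Traceback (most recent call last):
  File "<stdin>", line 6, in <module>
  File "h.py", line 12, in blob
    i=1+np.argmax(s[1:,4]);pts=np.argwhere(l==i)[:,::-1].astype(np.float32)+[x0,y0]
        ~~~~~~~~~^^^^^^^^^
    return _wrapfunc(a, 'argmax', axis=axis, out=out, **kwds)
    return bound(*args, **kwds)
ValueError: attempt to get argmax of an empty sequence
```

```bash
python3 - <<'E'
from h import *
im=robot.snapshot("top")
print(cv2.cvtColor(im[206:207,336:341],cv2.COLOR_RGB2HSV).tolist(), cv2.cvtColor(im[230:231,375:390:4],cv2.COLOR_RGB2HSV).tolist())
h=im[185:225,320:362].astype(int);m=((h[...,0]>150)&(h[...,1]<60)&(h[...,2]<60)).astype(np.uint8)
pts=np.argwhere(m)[:,::-1]+[320,185];c=pts.mean(0);r=cv2.minAreaRect(pts.astype(np.float32));P=cv2.boxPoints(r)
print("red",c,len(pts),ray("top",c,.062).round(4),[ray("top",q,.062)[:2].round(3).tolist() for q in P])
h=im[165:260,305:410].astype(int);g=((h.max(2)-h.min(2)<22)&(h.mean(2)>70)).astype(np.uint8)
n,l,s,_=cv2.connectedComponentsWithStats(g);i=1+np.argmax(s[1:,4]);pts=np.argwhere(l==i)[:,::-1]+[305,165]
r=cv2.minAreaRect(pts.astype(np.float32));P=cv2.boxPoints(r)
W=np.array([ray("top",q,.045)[:2] for q in P]);print("box",W.round(3).tolist(),"mid",W.mean(0).round(3),"sides",np.linalg.norm(W-np.roll(W,-1,0),axis=1).round(3),"ang",[np.arctan2(*(W[(k+1)%4]-W[k])[::-1]).round(3) for k in range(4)])
plan((.57,-.117,.13),np.pi-.66)
E
```

```text
[[[1, 186, 232], [1, 187, 231], [1, 186, 232], [1, 185, 231], [1, 187, 231]]] [[[30, 17, 176], [30, 1, 246], [30, 1, 246], [23, 6, 172]]]
red [nan nan] 0 [nan nan nan] [[1.003, 0.637], [1.003, 0.637], [1.003, 0.637], [1.003, 0.637]]
box [[0.57, -0.066], [0.644, -0.12], [0.545, -0.258], [0.471, -0.204]] mid [ 0.557 -0.162] sides [0.092 0.17  0.092 0.169] ang [np.float64(-0.626), np.float64(-2.198), np.float64(2.509), np.float64(0.944)]
t 1.55 tip [0.1875 0.5171 0.2055] rot [3.141 0.    2.794] F [ 0.2 -0.2  0. ]
tool shift units [-14.39 -11.64   1.89] twist [0.   0.   3.12]<stdin>:5: RuntimeWarning: Mean of empty slice.
  ret = um.true_divide(
```

{"fn": "play_rows", "kwargs": {
  "translation": [
    [-0.5, -0.4, 0],
    [-0.9, -0.73, 0],
    [-0.9, -0.73, 0],
    [-0.9, -0.73, 0],
    [-0.9, -0.73, 0],
    [-0.9, -0.73, 0],
    [-0.9, -0.73, 0],
    [-0.9, -0.73, 0]
  ],
  "twist": [
    [0, 0, 0],
    [0, 0, 0],
    [0, 0, 0],
    [0, 0, 0],
    [0, 0, 0],
    [0, 0, 0],
    [0, 0, 0],
    [0, 0, 0]
  ],
  "gripper": [-1, -1, -1, -1, -1, -1, -1, -1]
}}

```text
time: 2.35
tool_pos: [0.3685, 0.2154, 0.405]
ee_rot: [3.141, 0.001, 2.794]
wrist_force: [0.8, -0.6, 0.1]
width: 0.0334
finger_force: 0.0
```

{"fn": "play_rows", "kwargs": {
  "translation": [
    [-0.9, -0.73, 0],
    [-0.9, -0.73, 0],
    [-0.9, -0.73, 0],
    [-0.9, -0.73, 0],
    [-0.9, -0.73, 0],
    [-0.9, -0.73, 0],
    [-0.9, -0.73, 0],
    [-0.5, -0.4, 0]
  ],
  "twist": [
    [0, 0, 0],
    [0, 0, 0],
    [0, 0, 0],
    [0, 0, 0],
    [0, 0, 0],
    [0, 0, 0],
    [0, 0, 0],
    [0, 0, 0]
  ],
  "gripper": [-1, -1, -1, -1, -1, -1, -1, -1]
}}

```text
time: 3.15
tool_pos: [0.5498, -0.0859, 0.4041]
ee_rot: [-3.141, 0.0, 2.791]
wrist_force: [-0.3, 0.3, -1.1]
width: 0.0005
finger_force: 0.0
```

{"fn": "play_rows", "kwargs": {
  "translation": [
    [0, 0, 0],
    [0, 0, 0],
    [0, 0, 0],
    [0, 0, 0],
    [0, 0, 0]
  ],
  "twist": [
    [0, 0, 0.7],
    [0, 0, 0.7],
    [0, 0, 0.7],
    [0, 0, 0.7],
    [0, 0, 0]
  ],
  "gripper": [-1, -1, -1, -1, -1]
}}

```text
time: 3.65
tool_pos: [0.5487, -0.0828, 0.4046]
ee_rot: [3.141, -0.0, 2.514]
wrist_force: [0.7, -0.6, -0.0]
width: 0.0004
finger_force: 0.0
```

```bash
python3 - <<'E'
from h import *
plan((.566,-.114,.085),np.pi-.628)
im=robot.snapshot("wrist");cv2.imwrite("pics/w1.png",im[:,:,::-1]);print(robot.get_obs()["width"])
for n in ["rocker_red_end","power_box"]:
  print(n,[(np.round(d["centre"],3).tolist(),round(d["score"],2)) for d in robot.spot_point(n,"wrist")[:2]])
E
```

```text
t 3.65 tip [ 0.5487 -0.0828  0.2054] rot [ 3.141 -0.     2.514] F [ 0.7 -0.6 -0. ]
tool shift units [-0.81 -0.38  3.01] twist [ 0. -0.  0.]
3.2475060299796586e-05
rocker_red_end [([0.567, -0.118, 0.066], 0.91), ([0.75, -0.001, 0.0], 0.53)]
power_box [([0.562, -0.167, 0.003], 0.9)]
```

View pics/w1.png

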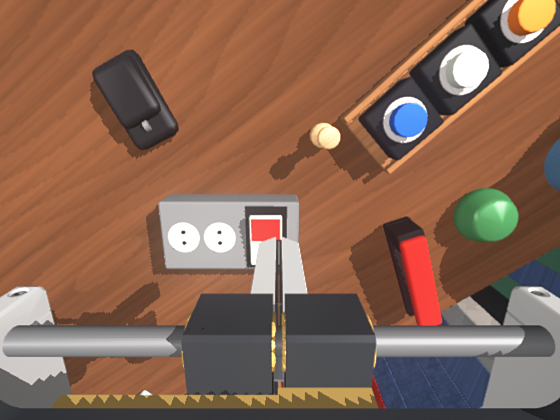

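Wrist view: red patch at (266,230), blue key at (407,120), and the fingers closed just short of the rocker. This agrees with the estimates, so I'm moving above the red half and descending.

{"fn": "play_rows", "kwargs": {
  "translation": [
    [-0.43, -0.2, 0],
    [-0.43, -0.2, 0],
    [0, 0, 0.8],
    [0, 0, 0.8],
    [0, 0, 0.8],
    [0, 0, 0.6],
    [0, 0, 0],
    [0, 0, 0]
  ],
  "twist": [
    [0, 0, 0],
    [0, 0, 0],
    [0, 0, 0],
    [0, 0, 0],
    [0, 0, 0],
    [0, 0, 0],
    [0, 0, 0],
    [0, 0, 0]
  ],
  "gripper": [-1, -1, -1, -1, -1, -1, -1, -1]
}}

```text
time: 4.6
tool_pos: [0.5675, -0.1167, 0.2848]
ee_rot: [-3.141, -0.0, 2.514]
wrist_force: [0.8, -0.4, 0.8]
width: 0.0007
finger_force: 0.0
```

```bash
python3 - <<'E'
from h import *
plan((.567,-.116,.070),np.pi-.628)
im=robot.snapshot("wrist");cv2.imwrite("pics/w2.png",im[:,:,::-1])
E
```

```text
t 4.6 tip [ 0.5675 -0.1167  0.0856] rot [-3.141 -0.     2.514] F [ 0.8 -0.4  0.8]
tool shift units [0.02 0.01 0.39] twist [-0. -0. -0.]
```

View pics/w2.png

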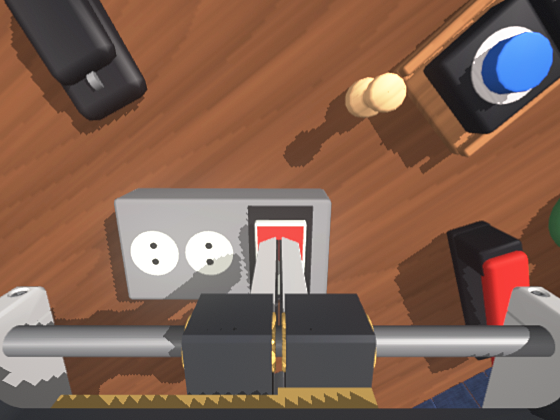

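```bash
python3 - <<'E'
from h import *
m=robot.camera_model("wrist")
def pr(p): return cv2.projectPoints(np.array([p],float),np.array(m["rvec"],float),np.array(m["tvec"],float),np.array(m["camera_matrix"],float),np.array([m["k1"],0,0,0.]))[0].ravel().round(0)
for p in [(.5675,-.1167,.0856),(.5675,-.1167,.062)]: print(pr(p))
for uv in [(258,226),(303,226),(280,226),(280,221)]: print(uv,ray("wrist",uv,.064).round(4))
E
```

```text
[278. 246.]
[278. 233.]
(258, 226) [ 0.554  -0.1246  0.064 ]
(303, 226) [ 0.5732 -0.0982  0.064 ]
(280, 226) [ 0.5634 -0.1117  0.064 ]
(280, 221) [ 0.5603 -0.1095  0.064 ]
```

The aim is within about 1 mm of the point 22 mm from the pivot, so I'm pressing gently.

{"fn": "play_rows", "kwargs": {
  "translation": [
    [0, 0, 0.3],
    [0, 0, 0.2],
    [0, 0, 0.06],
    [0, 0, 0.06],
    [0, 0, 0.06],
    [0, 0, 0.06],
    [0, 0, 0.04],
    [0, 0, 0]
  ],
  "twist": [
    [0, 0, 0],
    [0, 0, 0],
    [0, 0, 0],
    [0, 0, 0],
    [0, 0, 0],
    [0, 0, 0],
    [0, 0, 0],
    [0, 0, 0]
  ],
  "gripper": [-1, -1, -1, -1, -1, -1, -1, -1]
}}

```text
time: 5.45
tool_pos: [0.5666, -0.1153, 0.2542]
ee_rot: [3.141, -0.002, 2.514]
wrist_force: [-4.2, 2.6, 5.9]
width: 0.0004
finger_force: 3.5
```

{"fn": "play_rows", "kwargs": {
  "translation": [
    [0, 0, 0.04],
    [0, 0, 0.03],
    [0, 0, 0]
  ],
  "twist": [
    [0, 0, 0],
    [0, 0, 0],
    [0, 0, 0]
  ],
  "gripper": [-1, -1, -1]
}}

```text
time: 5.75
tool_pos: [0.5666, -0.1152, 0.2538]
ee_rot: [3.141, -0.001, 2.514]
wrist_force: [-8.5, 4.2, 14.8]
width: 0.0002
finger_force: 8.2
```

z stalled at 54.7 mm while the force rose, so the rocker is at its end stop. Lifting and checking.

{"fn": "play_rows", "kwargs": {
  "translation": [
    [0, 0, -0.2],
    [0, 0, -0.6],
    [0, 0, -0.8],
    [0, 0, -0.8],
    [0, 0, -0.4],
    [0, 0, 0]
  ],
  "twist": [
    [0, 0, 0],
    [0, 0, 0],
    [0, 0, 0],
    [0, 0, 0],
    [0, 0, 0],
    [0, 0, 0]
  ],
  "gripper": [-1, -1, -1, -1, -1, -1]
}}

```text
time: 6.35
tool_pos: [0.5678, -0.1162, 0.3662]
ee_rot: [3.139, 0.007, 2.514]
wrist_force: [0.5, -0.2, 0.1]
width: -0.0001
finger_force: 0.0
```

```bash
python3 - <<'E'
from h import *
im=robot.snapshot("scene");t=robot.snapshot("wrist")
for c in ("wrist","scene"):
 for n in ["rocker_red_end","power_box","blue_key_top","orange_key_top"]:
  print(c,n,[(np.round(d["centre"],3).tolist(),round(d["score"],2)) for d in robot.spot_point(n,c)[:1]])
a=cv2.resize(im[220:320,140:280],(560,400),interpolation=2);b=t[:400]
cv2.imwrite("pics/c3.png",cv2.resize(np.hstack([a,b]),(800,286))[:,:,::-1])
plan((.564,.077,.15),np.pi-.628)
E
```

```text
wrist rocker_red_end [([0.565, -0.112, 0.054], 0.79)]
wrist power_box [([0.56, -0.163, -0.0], 0.89)]
wrist blue_key_top [([0.563, 0.081, 0.06], 0.89)]
wrist orange_key_top []
scene rocker_red_end [([0.564, -0.118, 0.054], 0.95)]
scene power_box [([0.562, -0.165, 0.002], 0.92)]
scene blue_key_top [([0.563, 0.078, 0.056], 0.53)]
scene orange_key_top [([0.545, 0.226, 0.059], 0.69)]
t 6.85 tip [ 0.5671 -0.1159  0.1627] rot [-3.141e+00 -1.000e-03  2.514e+00] F [-0.6 -0.  -0.1]
tool shift units [2.89 3.86 0.32] twist [-0.   -0.01  0.  ]
```

View pics/c3.png

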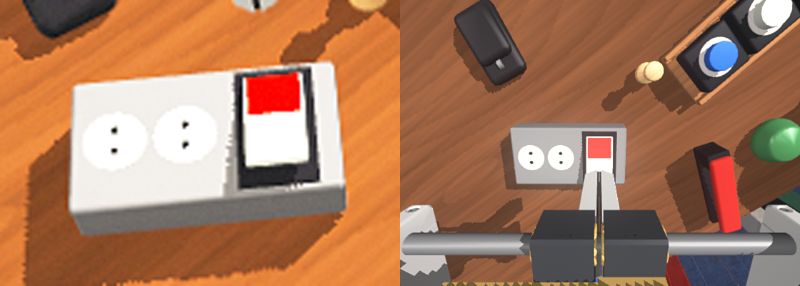

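The left crop shows the red half down at (272,92) and the white half raised. The wrist view puts the red point at 54 mm and the box in place, so the rocker is on. Next, the blue key.

{"fn": "play_rows", "kwargs": {
  "translation": [
    [0.3, 0.4, 0],
    [0.6, 0.8, 0],
    [0.6, 0.8, 0],
    [0.6, 0.8, 0],
    [0.5, 0.66, 0],
    [0.33, 0.42, 0],
    [0, 0, 0],
    [0, 0, 0]
  ],
  "twist": [
    [0, 0, 0],
    [0, 0, 0],
    [0, 0, 0],
    [0, 0, 0],
    [0, 0, 0],
    [0, 0, 0],
    [0, 0, 0],
    [0, 0, 0]
  ],
  "gripper": [-1, -1, -1, -1, -1, -1, -1, -1]
}}

```text
time: 7.65
tool_pos: [0.5634, 0.0786, 0.3625]
ee_rot: [-3.141, 0.0, 2.515]
wrist_force: [-0.4, 0.5, -0.3]
width: 0.0006
finger_force: 0.0
```

{"fn": "play_rows", "kwargs": {
  "translation": [
    [0, 0, 0.5],
    [0, 0, 0.7],
    [0, 0, 0.5],
    [0, 0, 0.3],
    [0, 0, 0],
    [0, 0, 0]
  ],
  "twist": [
    [0, 0, 0],
    [0, 0, 0],
    [0, 0, 0],
    [0, 0, 0],
    [0, 0, 0],
    [0, 0, 0]
  ],
  "gripper": [-1, -1, -1, -1, -1, -1]
}}

```text
time: 8.25
tool_pos: [0.5638, 0.0779, 0.2834]
ee_rot: [3.141, 0.001, 2.513]
wrist_force: [-0.0, -0.1, 0.1]
width: 0.0004
finger_force: 0.0
```

```bash
python3 - <<'E'
from h import *
plan((.5635,.0785,.06),np.pi-.628)
im=robot.snapshot("wrist");cv2.imwrite("pics/w4.png",im[:,:,::-1])
m=robot.camera_model("wrist")
p=robot.get_obs()["tool_pos"];p=[p[0],p[1],.06]
print(cv2.projectPoints(np.array([p]),np.array(m["rvec"],float),np.array(m["tvec"],float),np.array(m["camera_matrix"],float),np.array([m["k1"],0,0,0.]))[0])
E
```

```text
t 8.25 tip [0.5638 0.0779 0.0842] rot [3.141e+00 1.000e-03 2.513e+00] F [-0.  -0.1  0.1]
tool shift units [0.01 0.01 0.6 ] twist [ 0.01  0.01 -0.01]
[[[277.89450257 233.4539714 ]]]
```

View pics/w4.png

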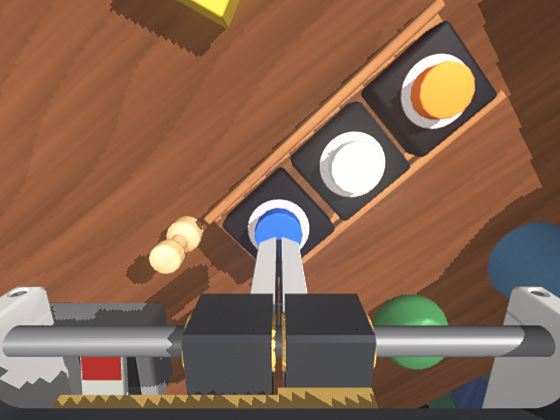

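Tip is over the blue key (centre about (279,236), predicted contact point (278,233)). Pressing.

{"fn": "play_rows", "kwargs": {
  "translation": [
    [0, 0, 0.3],
    [0, 0, 0.2],
    [0, 0, 0.08],
    [0, 0, 0.08],
    [0, 0, 0.08],
    [0, 0, 0.08],
    [0, 0, 0.04],
    [0, 0, 0]
  ],
  "twist": [
    [0, 0, 0],
    [0, 0, 0],
    [0, 0, 0],
    [0, 0, 0],
    [0, 0, 0],
    [0, 0, 0],
    [0, 0, 0],
    [0, 0, 0]
  ],
  "gripper": [-1, -1, -1, -1, -1, -1, -1, -1]
}}

```text
time: 9.1
tool_pos: [0.5632, 0.0786, 0.2513]
ee_rot: [3.141, 0.001, 2.514]
wrist_force: [-6.3, -0.5, 14.3]
width: 0.0003
finger_force: 6.9
```

{"fn": "play_rows", "kwargs": {
  "translation": [
    [0, 0, 0.04],
    [0, 0, 0]
  ],
  "twist": [
    [0, 0, 0],
    [0, 0, 0]
  ],
  "gripper": [-1, -1]
}}

```text
time: 9.3
tool_pos: [0.5632, 0.0786, 0.2513]
ee_rot: [3.141, 0.001, 2.514]
wrist_force: [-9.8, -1.1, 19.5]
width: 0.0004
finger_force: 9.7
```

{"fn": "play_rows", "kwargs": {
  "translation": [
    [0, 0, -0.2],
    [0, 0, -0.5],
    [0, 0, -0.6],
    [0, 0, -0.4],
    [0, 0, 0],
    [0, 0, 0]
  ],
  "twist": [
    [0, 0, 0],
    [0, 0, 0],
    [0, 0, 0],
    [0, 0, 0],
    [0, 0, 0],
    [0, 0, 0]
  ],
  "gripper": [-1, -1, -1, -1, -1, -1]
}}

```text
time: 9.9
tool_pos: [0.5635, 0.0786, 0.3141]
ee_rot: [3.141, 0.0, 2.514]
wrist_force: [-0.2, 0.0, -0.3]
width: 0.0003
finger_force: 0.0
```

```bash
python3 - <<'E'
from h import *
im=robot.snapshot("wrist");robot.snapshot("scene")
for c in ("wrist","scene"):
 for n in ["blue_key_top","orange_key_top","white_key_top"]:
  print(c,n,[(np.round(d["centre"],3).tolist(),round(d["score"],2)) for d in robot.spot_point(n,c)[:1]])
plan((.5465,.2245,.11),np.pi-.628)
E
```

```text
wrist blue_key_top [([0.563, 0.08, 0.05], 0.59)]
wrist orange_key_top [([0.545, 0.229, 0.06], 0.74)]
wrist white_key_top [([0.555, 0.149, 0.062], 0.64)]
scene blue_key_top [([0.567, 0.081, 0.05], 0.53)]
scene orange_key_top [([0.545, 0.229, 0.058], 0.59)]
scene white_key_top [([0.556, 0.151, 0.058], 0.64)]
t 10.3 tip [0.5633 0.0785 0.1148] rot [-3.141e+00 -1.000e-03  2.514e+00] F [-0.5  0.2 -0.2]
tool shift units [2.48 2.71 0.12] twist [-0.01 -0.01  0.  ]
```

{"fn": "play_rows", "kwargs": {
  "translation": [
    [0.4, 0.45, 0],
    [0.6, 0.65, 0],
    [0.6, 0.65, 0],
    [0.6, 0.65, 0],
    [0.3, 0.33, 0],
    [0, 0, 0],
    [0, 0, 0]
  ],
  "twist": [
    [0, 0, 0],
    [0, 0, 0],
    [0, 0, 0],
    [0, 0, 0],
    [0, 0, 0],
    [0, 0, 0],
    [0, 0, 0]
  ],
  "gripper": [-1, -1, -1, -1, -1, -1, -1]
}}

```text
time: 11.0
tool_pos: [0.5467, 0.2251, 0.3145]
ee_rot: [-3.141, 0.001, 2.514]
wrist_force: [-0.1, 0.0, 0.6]
width: 0.0007
finger_force: 0.0
```

{"fn": "play_rows", "kwargs": {
  "translation": [
    [0, 0, 0.3],
    [0, 0, 0.4],
    [0, 0, 0.1],
    [0, 0, 0],
    [0, 0, 0]
  ],
  "twist": [
    [0, 0, 0],
    [0, 0, 0],
    [0, 0, 0],
    [0, 0, 0],
    [0, 0, 0]
  ],
  "gripper": [-1, -1, -1, -1, -1]
}}

```text
time: 11.5
tool_pos: [0.5469, 0.225, 0.2829]
ee_rot: [3.141, 0.0, 2.513]
wrist_force: [-0.7, 0.2, 2.1]
width: 0.0008
finger_force: 0.0
```

```bash
python3 - <<'E'
from h import *
plan((.5465,.2245,.052),np.pi-.628)
im=robot.snapshot("wrist");cv2.imwrite("pics/w5.png",im[:,:,::-1])
E
```

```text
t 11.5 tip [0.5469 0.225  0.0837] rot [3.141 0.    2.513] F [-0.7  0.2  2.1]
tool shift units [ 0.   -0.02  0.79] twist [ 0.    0.   -0.01]
```

View pics/w5.png

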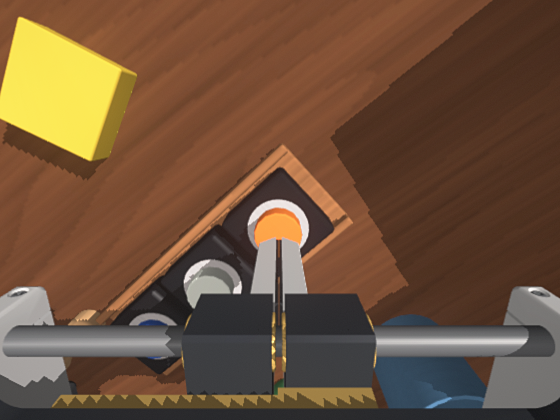

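The tip is centred over the orange key (278,233), and the mug at lower right is well clear. Pressing.

{"fn": "play_rows", "kwargs": {
  "translation": [
    [0, 0, 0.3],
    [0, 0, 0.2],
    [0, 0, 0.08],
    [0, 0, 0.08],
    [0, 0, 0.08],
    [0, 0, 0.08],
    [0, 0, 0.08],
    [0, 0, 0]
  ],
  "twist": [
    [0, 0, 0],
    [0, 0, 0],
    [0, 0, 0],
    [0, 0, 0],
    [0, 0, 0],
    [0, 0, 0],
    [0, 0, 0],
    [0, 0, 0]
  ],
  "gripper": [-1, -1, -1, -1, -1, -1, -1, -1]
}}

```text
time: 12.35
tool_pos: [0.5464, 0.2257, 0.2513]
ee_rot: [3.141, 0.001, 2.514]
wrist_force: [-8.4, -2.6, 19.5]
width: 0.0003
finger_force: 9.3
```

{"fn": "play_rows", "kwargs": {
  "translation": [
    [0, 0, 0],
    [0, 0, 0]
  ],
  "twist": [
    [0, 0, 0],
    [0, 0, 0]
  ],
  "gripper": [-1, -1]
}}

```text
time: 12.55
tool_pos: [0.5464, 0.2257, 0.2513]
ee_rot: [3.14, 0.001, 2.514]
wrist_force: [-8.4, -2.8, 18.5]
width: 0.0006
finger_force: 9.2
```

{"fn": "play_rows", "kwargs": {
  "translation": [
    [0, 0, -0.2],
    [0, 0, -0.5],
    [0, 0, -0.8],
    [0, 0, -0.9],
    [0, 0, -0.9],
    [0, 0, -0.5],
    [0, 0, 0],
    [0, 0, 0]
  ],
  "twist": [
    [0, 0, 0],
    [0, 0, 0],
    [0, 0, 0],
    [0, 0, 0],
    [0, 0, 0],
    [0, 0, 0],
    [0, 0, 0],
    [0, 0, 0]
  ],
  "gripper": [-1, -1, -1, -1, -1, -1, -1, -1]
}}

```text
time: 13.35
tool_pos: [0.5467, 0.2257, 0.3979]
ee_rot: [3.141, -0.0, 2.514]
wrist_force: [0.5, -0.8, -1.2]
width: 0.0004
finger_force: 0.0
```

```bash
python3 - <<'E'
from h import *
im=robot.snapshot("scene");robot.snapshot("wrist");cv2.imwrite("pics/s6.png",im[:,:,::-1])
for c in ("wrist","scene"):
 for n in ["blue_key_top","orange_key_top","white_key_top","rocker_red_end","power_box","wood_stamp"]:
  print(c,n,[(np.round(d["centre"],3).tolist(),round(d["score"],2)) for d in robot.spot_point(n,c)[:1]])
E
```

```text
wrist blue_key_top [([0.564, 0.078, 0.053], 0.9)]
wrist orange_key_top [([0.545, 0.228, 0.05], 0.84)]
wrist white_key_top [([0.556, 0.149, 0.059], 0.78)]
wrist rocker_red_end [([0.523, -0.004, 0.001], 0.7)]
wrist power_box []
wrist wood_stamp [([0.524, 0.002, -0.001], 0.83)]
scene blue_key_top [([0.569, 0.078, 0.05], 0.56)]
scene orange_key_top [([0.547, 0.226, 0.052], 0.76)]
scene white_key_top [([0.555, 0.149, 0.058], 0.75)]
scene rocker_red_end [([0.57, -0.118, 0.054], 0.57)]
scene power_box [([0.559, -0.162, 0.002], 0.62)]
scene wood_stamp [([0.531, -0.001, -0.001], 0.53)]
```

View pics/s6.png

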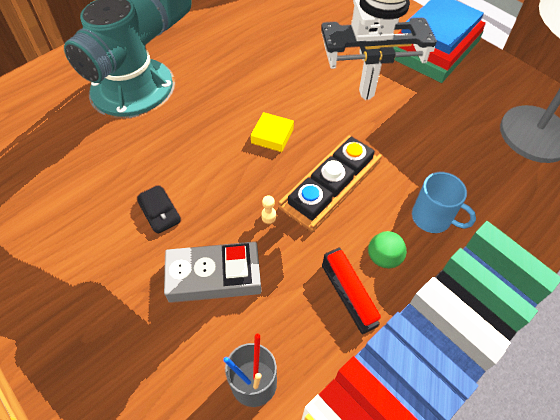

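The final view shows blue (310,194) and orange (355,150) down, white (333,171) up, and the rocker on at (236,253). Nothing else has moved and the arm is clear.

```bash
python3 -c "
from bench import robot
print(robot.close_job())"
```

```text
the job is handed in; nothing more can be done
None
```

The job is handed in at about 14 s: the power box is on, then the blue and orange keys were pressed fully down in that order, the white key is still up, and nothing else on the desk visibly moved.

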